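# Decant heel pins from the spouted scoop into the narrow-mouthed jar

### The job

The four steel heel pins lying in the spouted scoop belong in the open narrow-mouthed jar. Pick the scoop up and keep it level while you hook the turned-down lip of its spout just inside the jar's mouth, pause there a moment, and only then tip it so that all four pins go in and none lands on the bench; then set the empty scoop back down flat on the bench. Leave the jar standing where it is and do not disturb the tin or the lidded jar.

Things in the scene. Friction and masses are not known exactly. Their poses are not given: they have to be found in the camera images.
- scoop_grip (a point): Centre of the scoop's wooden handle, a block 50 mm long (x), 18 wide (y), 22 high (z), 24 mm above the scoop's flat underside. The scoop is plain aluminium, 168 mm long, about 160 g, and stands flat on the bench; its x axis points from handle to spout, z is up (square to its base), y across. All scoop points share these axes.
- basin_mid (a point): Middle of the scoop's basin, 52.5 mm ahead (+x) of the handle's centre and 5 mm below it. Basin: 56 mm long, 49 wide, upright walls 38 high from the bench. Its floor rises 12 degrees towards the spout, so in a level scoop the pins stay at the back; polished (friction about 0.3), they run out once it is tipped nose-down by more than 12 to 30 degrees; 50 to 55 degrees empties it.
- spout_edge (a point): Middle of the bend where the spout's floor ends and the lip turns down, on the upper face: 130 mm ahead of the handle's centre and 0.9 mm above it. The spout, 28 mm wide outside and 24 inside, runs back 25 mm from here with side walls about 14 mm high, then widens to the basin. Sheet 2.5 mm thick; behind the bend its underside falls away 12 degrees towards the handle.
- spout_tip (a point): Middle of the lower end of the scoop's lip, on its upper face. The lip is 18 mm long, bent 45 degrees down from the spout, 28 mm wide outside, with low side walls. This point is 142.7 mm ahead of the handle's centre and 11.8 mm below it, 12.2 mm above the underside. Hooked over the jar's rim with this point near the mouth's centre, the spout rests on the rim when it is about 6 mm below the rim.
- jar_mouth (a point): Centre of the open mouth of the narrow-mouthed jar, in the plane of its rim, 100 mm above the jar's underside; z up. Loose round jar of white plastic, about 0.32 kg, 92 mm across up to 62 mm height, then a sloping shoulder to a straight neck 54 mm outside and 46 mm inside, 18 mm high. It stands on the bench without a lid.
- tin_mid (a point): Middle of a small closed steel tin, 52 mm across, 36 mm high: a bystander, leave it.
- lidded_mid (a point): Middle of a closed white jar with a lid, 72 mm across, 62 mm high: a bystander, leave it.
- pin1: Centre of polished steel heel pin 1: a plain rod with round ends, 10 mm thick, 20 mm long, 10 g; its y axis is its length. At the start it lies across the back of the scoop's basin.
- pin2: Centre of polished steel heel pin 2: a plain rod with round ends, 10 mm thick, 20 mm long, 10 g; its y axis is its length. At the start it lies across the back of the scoop's basin.
- pin3: Centre of polished steel heel pin 3: a plain rod with round ends, 10 mm thick, 20 mm long, 10 g; its y axis is its length. At the start it lies across the back of the scoop's basin.
- pin4: Centre of polished steel heel pin 4: a plain rod with round ends, 10 mm thick, 20 mm long, 10 g; its y axis is its length. At the start it lies across the back of the scoop's basin.

How it is judged:
By the outcome, as a careful person would: the job done as asked, in the order asked, and still so for the second after the job is handed in, with the robot touching nothing.
It also fails if it takes over 67 s, if anything falls off the work surface, if the arm or the gripper's body presses on something with over 40 N, if the wrist force passes 120 N, or if a joint passes its speed limit or range.

### The arm

A 7-joint arm with a two-finger parallel gripper is mounted at the origin on the work surface. World frame = base frame: x ahead of the robot, y to its left, z up, the work surface at z = 0. Lengths are in m, angles in degrees, forces in N, time in s.
With the tool pointing down it reaches from about 0.425 to 0.95 m from the base axis. Payload 4.7 kg.
Tool frame: the origin (TCP) lies at the very end of the fingers, on their centre line; the grasp point (between the pads) lies 19 mm behind it; z points along the fingers, y is the line along which they close (so a half turn about z gives the same grasp; the last joint's range is limited). The gripper opens to 87 mm and grips with 3 to 60 N. Pads are 19 mm wide; open, the fingers measure 117 mm over their backs; the gripper's body (75 mm by 190 mm) begins 51 mm behind the grasp point.
Start: joints at [74.719, 26.849, -2.785, 87.806, 1.381, 65.374, -4.715], TCP at [0.159, -0.656, 0.223] pointing down, gripper open.
Joint ranges: [-148.3, 148.3], [-19.14, 114.17], [-79.39, 73.82], [5.75, 140.21], [-59.74, 239.74], [12.07, 113.84], [-152.46, 152.46]. Speed limits (degrees/s): [147.25, 147.25, 180, 180, 180, 180, 180].

### API

Orientations are given as [roll, pitch, yaw] about the fixed x, y, z axes, in that order (R = Rz(yaw) Ry(pitch) Rx(roll)).
In Python, from rig import arm gives the robot as it stands.
- The arm moves only by the shell command python3 -m inch 'ROWS' [FORCE]. ROWS is JSON, a list that holds one entry, the list of rows, each a list of 5 numbers: the shift along the tool's x, y, z in units of 40 mm (1.0 is 40 mm), then the turn about the tool's z in rad, then the closure, from 0 (fully open) to 1 (shut). A call has 1 to 12 rows; each row shifts and turns the commanded pose from where the row before left it, along the tool's axes as they then stand; what a row does not reach is not made up. A row lasts 1/10 s, in which the tool goes at most 50 mm and 8.59 degrees, less where a joint would pass 70% of its speed; a pose out of reach is approached as far as the arm can. A call is refused whole if a number of a shift passes 1 or a number of a turn 0.15, either way. A call with a gripper value outside its range is refused whole. The fingers move at their own pace and stop on an object; FORCE is the grip in N (left out, the last holds). Time passes only in rows, so rows that do not move let the fingers close. It gives the time, the measured TCP pose, the force, the opening and the grip force at its end, in the units of the state.
- arm.read_state(): the state, without advancing time (a new reading comes with each control period).
- arm.snapshot(name): name is "scene" or "top" or "wrist"; returns the picture (420x560x3 uint8, red, green, blue); there is no depth.
- arm.camera_params(name): a dict with "fx", "fy", "cx", "cy" (pixels), "xyz" and "attitude" of the camera in the world. Camera axes: x right, y up, looking along -z (the intrinsics and any distortion apply to the point x, -y, -z); pixel columns grow to the right and rows downward; lengths in m; the calibration is good to about 2 mm. A picture is of the moment at which its call begins: read the wrist's pose just before it. camera_params takes no time and is no camera call; for the wrist camera it gives the pose at the moment of the call.
- arm.hand_in(): hands the job in; it is judged then, once.
The state is a dict: "time_s": time; "joint_positions": joint angles; "joint_vel": joint speeds; "tau": joint torques, N m; "tcp_pos": TCP position; "ee_rot": TCP orientation; "force": force on the tool from outside, world axes, zero at the start; "wrist_torque": the same for the moment, N m; "finger_gap": finger opening in m; "finger_force": force on a finger pad.
Only numpy, scipy, OpenCV 4.12 (cv2) and the standard library are available. Lean on these libraries where they do the work, as an engineer would, in place of code of your own. Each camera call takes 0.05 s, during which the arm holds its last target. There are 200 camera calls.

## Working session

There is one attempt and no reset: what is moved stays moved. The work goes in short steps, Python scripts to look and compute and a shell command to move; the robot and the scene stay as the last step left them, time stands still between calls to the robot, and variables do not carry over. Pictures are saved under pics/ and viewed, at most 10 in all, crops included, and the job is handed in when it is done.

```bash
ls; mkdir -p pics
python3 - <<'E'
from rig import arm
import cv2
s=arm.read_state();print(s)
for n in("scene","top"):
    print(n,arm.camera_params(n)); cv2.imwrite(f"pics/{n}0.png",arm.snapshot(n)[:,:,::-1])
E
```

```text
pics
{'time_s': 0.0, 'joint_positions': array([74.71826722, 26.89737147, -2.78545634, 87.87338655,  1.38159893,
       65.37448334, -4.71553591]), 'joint_vel': array([ 0.04835597, -0.03789997,  0.05237746, -0.0313338 , -0.05385742,
       -0.08713172, -0.1015162 ]), 'tau': array([ 1.08238228e-04, -5.07979238e+01, -8.08006385e-02, -2.36157310e+01,
       -6.14084769e-02,  3.78075975e-02,  1.62676438e-04]), 'tcp_pos': array([ 0.15889531, -0.65541836,  0.22150122]), 'ee_rot': array([-1.79888431e+02,  4.25671936e-03,  1.36289571e+01]), 'force': array([-1.00564876,  0.43032227,  0.4137246 ]), 'wrist_torque': array([-0.02880938,  0.02480099,  0.03493827]), 'finger_force': 0.0, 'finger_gap': 0.08715320630942626}
scene {'fx': 428.87978179442746, 'fy': 428.87978179442746, 'cx': 283.1795844101726, 'cy': 216.012627834192, 'xyz': array([1.18035213, 0.19345441, 0.52612943]), 'attitude': array([ 54.60530971,   0.31128604, 100.79960075])}
top {'fx': 429.08017643709417, 'fy': 429.08017643709417, 'cx': 279.9566102158833, 'cy': 210.38498338589162, 'xyz': array([0.44707254, 0.07847267, 0.80093553]), 'attitude': array([  9.25005074,  -0.20262244, -91.43304757])}
```

View pics/scene0.png

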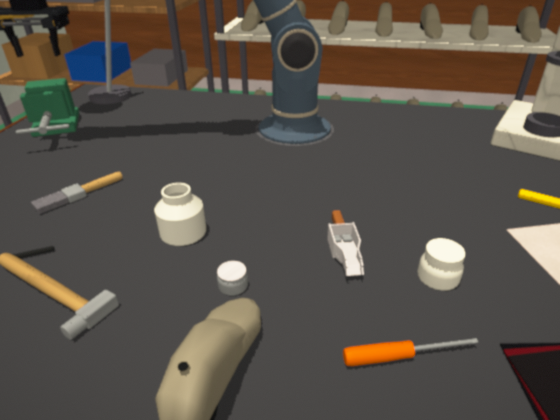

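View pics/top0.png

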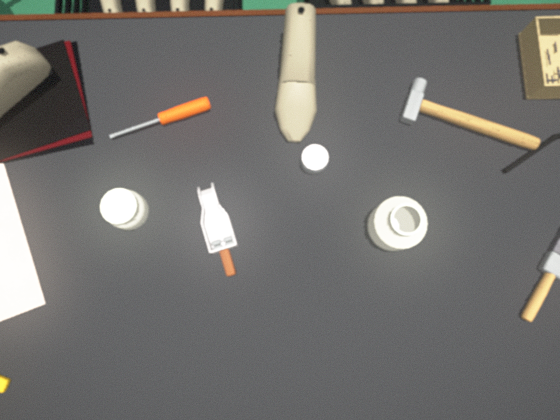

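The scene view shows the scoop at about (345,250) with its spout towards the camera, the open jar at (180,212), the tin at (232,278) and the lidded jar at (441,263). In the top view the scoop handle is at (227,262) and the spout end at (206,188). The jar mouth is at (405,219), the tin at (315,158) and the lidded jar at (120,207).

```bash
cat > h.py <<'E'
from rig import arm
import numpy as np, cv2
from scipy.spatial.transform import Rotation as R
def ray(p,uv):
    M=R.from_euler('xyz',p['attitude'],degrees=True).as_matrix()
    u,v=uv; d=np.array([(u-p['cx'])/p['fx'],-(v-p['cy'])/p['fy'],-1.])
    return p['xyz'],M@d
def hit(p,uv,z):
    o,d=ray(p,uv); return o+d*(z-o[2])/d[2]
def proj(p,X):
    M=R.from_euler('xyz',p['attitude'],degrees=True).as_matrix()
    c=M.T@(np.asarray(X)-p['xyz']); return np.array([p['cx']+p['fx']*c[0]/-c[2],p['cy']-p['fy']*c[1]/-c[2]])
def blobs(m,amin=20):
    cs,_=cv2.findContours(m.astype(np.uint8),cv2.RETR_EXTERNAL,cv2.CHAIN_APPROX_NONE)
    return [c for c in cs if cv2.contourArea(c)>amin]
def cen(c):
    m=cv2.moments(c); return np.array([m['m10'],m['m01']])/m['m00']
E
python3 - <<'E'
from h import *
p=arm.camera_params("top");im=cv2.imread("pics/top0.png");q=arm.camera_params("scene")
hsv=cv2.cvtColor(im,cv2.COLOR_BGR2HSV);H,S,V=cv2.split(hsv)
m=((H<14)|(H>172))&(S>110)&(V>60); m[:, :190]=0;m[:,260:]=0;m[:235]=0
for c in blobs(m): print("handle",cv2.minAreaRect(c),hit(p,cen(c),.033))
w=(V>110)
for c in blobs(w,150):
    e=cen(c)
    if 80<e[0]<440 and 130<e[1]<290: print("bright",e,cv2.contourArea(c),cv2.boundingRect(c),hit(p,e,.03))
print("tip",hit(p,(206.5,187.5),.02),"mouth~",hit(p,(405.5,219),.1), "tin",hit(p,(315,157),.036),"lid",hit(p,(119,207),.062))
print("check mouth in scene",proj(q,hit(p,(405.5,219),.1)))
E
python3 - <<'E'
import cv2
im=cv2.imread("pics/top0.png")
a=cv2.resize(im[170:290,170:260],None,fx=4.5,fy=4.5,interpolation=cv2.INTER_CUBIC)
b=cv2.resize(im[180:270,355:440],None,fx=4.5,fy=4.5,interpolation=cv2.INTER_CUBIC)
b=cv2.copyMakeBorder(b,0,a.shape[0]-b.shape[0],0,0,cv2.BORDER_CONSTANT)
cv2.imwrite("pics/crop.png",cv2.hconcat([a,b]))
E
```

```text
handle ((227.35781860351562, 262.1926574707031), (26.05287742614746, 9.386698722839355), 73.3007583618164) [0.4807237  0.16832939 0.033     ]
bright [221.99997178 187.6101335 ] 70864.0 (0, 0, 560, 349) [0.61745834 0.17788923 0.03      ]
tip [0.62057584 0.20797052 0.02      ] mouth~ [ 0.541655   -0.13376674  0.1       ] tin [0.6696813  0.00555224 0.036     ] lid [0.5801576  0.35344563 0.062     ]
check mouth in scene [177.43548164 189.16385623]
```

View pics/crop.png

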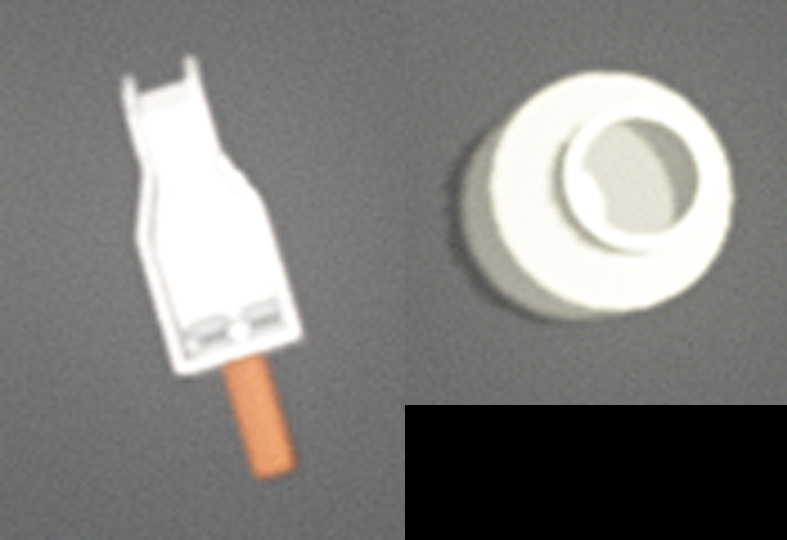

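In the crop the scoop is bright white, with an orange-brown handle at about (262,420) and pins visible at the back of the basin, (210-265,325). The jar mouth ellipse is centred near (633,180), which is about (405.7,220) in the full image. The tool frame can only yaw, so I'll tip the scoop by letting it pivot in a light grip, with the spout resting on the rim. I'm moving over the handle now.

```bash
python3 -m inch '[[[0.78,-0.47,0,0,0],[0.78,-0.47,0,0,0],[0.78,-0.47,0,0,0],[0.78,-0.47,0,0,0],[0.78,-0.47,0,0,0],[0.78,-0.47,0,0,0],[0.78,-0.47,0,0,0],[0.78,-0.47,0,0,0],[0.78,-0.47,0,0,0],[0.78,-0.47,0,0,0],[0.3,-0.84,0,0,0],[0.3,-0.84,0,0,0]]]'
python3 -m inch '[[[0.3,-0.84,0,0,0],[0.3,-0.84,0,0,0],[0.3,-0.84,0,0,0],[0.3,-0.84,0,0,0],[0.3,-0.84,0,0,0],[0.3,-0.84,0,0,0],[0.3,-0.84,0,0,0],[0.3,-0.84,0,0,0],[0.3,-0.84,0,0,0],[0.3,-0.84,0,0,0],[0.3,-0.84,0,0,0],[0.3,-0.84,0,0,0]]]'
python3 -m inch '[[[0.3,-0.84,0,0,0],[0.3,-0.84,0,0,0],[0,0,0,-0.145,0],[0,0,0,-0.145,0],[0,0,0,-0.145,0],[0,0,0,-0.145,0],[0,0,0,-0.145,0],[0,0,0,-0.145,0],[0,0,0,-0.145,0],[0,0,0,-0.145,0],[0,0,0,-0.145,0],[0,0,0,-0.145,0]]]'
python3 -m inch '[[[0,0,0,-0.145,0],[0,0,0,-0.145,0],[0,0,0,-0.145,0],[0,0,0,-0.145,0],[0,0,0,-0.145,0],[0,0,0,-0.145,0],[0,0,0,-0.145,0],[0,0,0,-0.145,0],[0,0,0,-0.145,0],[0,0,0,-0.145,0],[0,0,0,-0.145,0],[0,0,0,-0.145,0]]]'
python3 - <<'E'
from h import *
s=arm.read_state();print(s['time_s'],s['tcp_pos'],s['ee_rot'],s['joint_positions'],s['force'])
p=arm.camera_params("wrist");print(p)
cv2.imwrite("pics/w1.png",arm.snapshot("wrist")[:,:,::-1])
import pickle;pickle.dump(p,open("pics/w1.pkl","wb"))
E
```

```text
time_s: 1.3
tcp_pos: [0.4259, -0.3271, 0.2219]
ee_rot: [-179.9, 0.0, 13.7]
force: [-1.0, -0.8, 0.0]
finger_gap: 0.087
finger_force: 0.0
time_s: 2.5
tcp_pos: [0.4701, 0.0982, 0.2223]
ee_rot: [180.0, 0.0, 13.6]
force: [0.8, 0.5, -0.2]
finger_gap: 0.0871
finger_force: 0.0
time_s: 3.7
tcp_pos: [0.4777, 0.1676, 0.2222]
ee_rot: [-180.0, 0.0, 97.0]
force: [0.2, -0.7, 0.5]
finger_gap: 0.0874
finger_force: 0.0
time_s: 4.9
tcp_pos: [0.4777, 0.1675, 0.2222]
ee_rot: [-180.0, -0.0, -163.3]
force: [0.1, 0.1, -0.4]
finger_gap: 0.087
finger_force: 0.0
4.9 [0.47769424 0.16750472 0.22220307] [-1.79975390e+02 -3.94368216e-02 -1.63275983e+02] [ 30.15893087  25.4114766  -69.73343563 107.82260037  26.30202783
  65.34026846  57.44511849] [ 0.1268302   0.09563233 -0.37230059]
{'fx': 339.43992518351274, 'fy': 339.43992518351274, 'cx': 281.1629945678024, 'cy': 206.40399457729322, 'xyz': array([0.41170863, 0.14622007, 0.38285958]), 'attitude': array([-1.49234440e+01,  1.13576839e-02,  1.06738746e+02])}
```

View pics/w1.png

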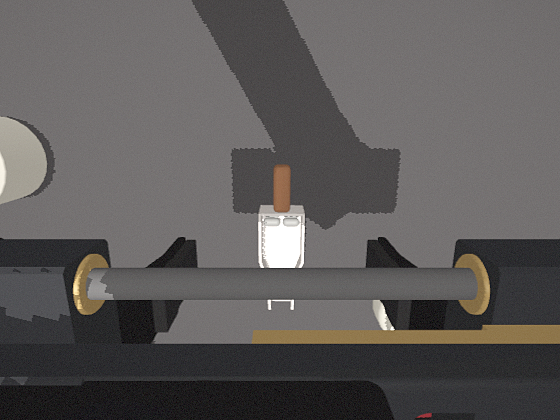

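The wrist view shows the scoop centred below, with the handle at (282,188), the basin at (282,235) and the spout end at (281,303). It is nearly aligned with the tool.

Run:
```python
from h import *
import pickle;p=pickle.load(open("pics/w1.pkl","rb"));im=cv2.imread("pics/w1.png")
H,S,V=cv2.split(cv2.cvtColor(im,cv2.COLOR_BGR2HSV))
m=((H<14)|(H>172))&(S>90)&(V>50);m[:,:250]=0;m[:,310:]=0;m[:150]=0;m[225:]=0
c=max(blobs(m),key=cv2.contourArea);print(cv2.minAreaRect(c),cv2.boundingRect(c))
x,y,w,h=cv2.boundingRect(c)
pts=c[:,0,:]
rows=range(y+6,y+h-5); mid=[(pts[pts[:,1]==r][:,0].min()+pts[pts[:,1]==r][:,0].max())/2 for r in rows]
k=np.polyfit(list(rows),mid,1); f=lambda r:hit(p,(np.polyval(k,r),r),.035)
A,B=f(y),f(y+h);print("rear",A,"front",B,"yaw handle",np.degrees(np.arctan2(*(B-A)[1::-1])),np.linalg.norm(B-A))
# whole-scoop axis: spout end mid between two horns
T=hit(p,(281.3,303),.020);print("tip",T)
G=(f(y)+f(y+h))/2
print("G",G,"yaw G-tip",np.degrees(np.arctan2(*(T-G)[1::-1])),np.linalg.norm((T-G)[:2]))
```

```text
((281.5, 187.5), (47.0, 17.0), 90.0) (273, 164, 18, 48)
rear [0.45724789 0.16031048 0.035     ] front [0.50642837 0.17460023 0.035     ] yaw handle 16.201616624541924 0.051214410031021645
tip [0.61889392 0.20862754 0.02      ]
G [0.48183813 0.16745536 0.035     ] yaw G-tip 16.720507590085315 0.14310638919065713
```

```bash
python3 -m inch '[[[-0.1,0,0.6,0,0],[0,0,0.6,0,0],[0,0,0.6,0,0],[0,0,0.6,0,0],[0,0,0.6,0,0],[0,0,0.6,0,0],[0,0,0.6,0,0],[0,0,0.5,0,0],[0,0,0.4,0,0],[0,0,0.3,0,0],[0,0,0,0,0],[0,0,0,0,0]]]' 50
python3 -m inch '[[[0,0,0,0,1],[0,0,0,0,1],[0,0,0,0,1],[0,0,0,0,1],[0,0,0,0,1],[0,0,0,0,1],[0,0,0,0,1],[0,0,0,0,1],[0,0,0,0,1],[0,0,0,0,1]]]' 50
```

```text
time_s: 6.15
tcp_pos: [0.4819, 0.1692, 0.0068]
ee_rot: [180.0, 0.0, -163.6]
force: [-0.1, -0.8, -0.2]
finger_gap: 0.0871
finger_force: 0.0
time_s: 7.15
tcp_pos: [0.4818, 0.169, 0.0065]
ee_rot: [-180.0, -0.0, -163.6]
force: [0.5, 0.4, -0.2]
finger_gap: 0.0174
finger_force: 50.0
```

```bash
python3 -m inch '[[[0,0,-0.1,0,1],[0,0,-0.2,0,1],[0,0,-0.3,0,1],[0,0,-0.4,0,1],[0,0,-0.4,0,1],[0,0,-0.5,0,1],[0,0,-0.5,0,1],[0,0,-0.4,0,1],[0,0,-0.3,0,1],[0,0,-0.2,0,1],[0,0,-0.1,0,1],[0,0,0,0,1]]]'
python3 - <<'E'
from h import *
s=arm.read_state();print(s['time_s'],s['tcp_pos'],s['ee_rot'],s['force'],s['wrist_torque'],s['joint_positions'])
a=arm.snapshot("scene");cv2.imwrite("pics/s2.png",cv2.resize(a[90:290,120:480,::-1],None,fx=2,fy=2,interpolation=2))
E
```

```text
time_s: 8.35
tcp_pos: [0.4818, 0.1689, 0.1427]
ee_rot: [-180.0, 0.0, -163.6]
force: [-0.6, -0.3, -2.5]
finger_gap: 0.0177
finger_force: 50.0
8.35 [0.48181751 0.16893158 0.14270249] [-1.79989965e+02  1.09832400e-02 -1.63608461e+02] [-0.63693227 -0.2990705  -2.49136456] [ 0.04080997 -0.04309108 -0.00310299] [ 24.62492366  30.67441528 -63.90023682 112.39533935  32.86109514
  57.64043887  51.61297167]
```

View pics/s2.png

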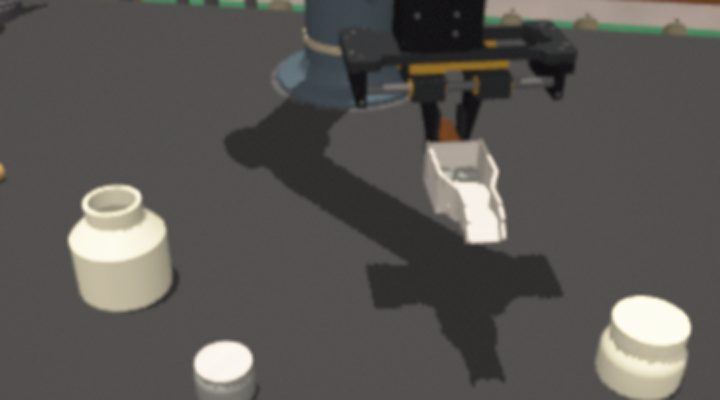

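The scoop is held with the pins still at the back. The spout tip is at crop (486,240) and the jar mouth at crop (112,200). Next I'll check that the scoop is level and work out the transfer.

```bash
cat >> h.py <<'E'
def scoop(s,tilt=0,yawoff=0,gz=.0175):
    """predicted scoop points for TCP state; gz: handle centre above TCP"""
    yaw=s['ee_rot'][2]+180+yawoff
    M=R.from_euler('xyz',[0,tilt,yaw],degrees=True).as_matrix()
    g=s['tcp_pos']+[0,0,gz]
    return {k:g+M@np.array(v) for k,v in dict(grip=(0,0,0),edge=(.130,0,.0009),tip=(.1427,0,-.0118)).items()}
E
python3 - <<'E'
from h import *
s=arm.read_state();q=arm.camera_params("scene");p=arm.camera_params("top")
for t in (0,3,6): 
    k=scoop(s,t); print(t,{n:((proj(q,v)-[120,90])*2).round(0) for n,v in k.items()})
a=hit(p,(405.67,219.2),.1);b=hit(q,(176,190),.1);print(a,b)
M=(a+b)/2
d=np.array([0,-1]);print("mouth",M)
for phi in (-90,-80,-70):
    u=np.array([np.cos(np.radians(phi)),np.sin(np.radians(phi))]);print(phi,"tcp for tip at mouth",M[:2]-.1427*u, s['ee_rot'][2])
im=arm.snapshot("top");cv2.imwrite("pics/t2.png",im[:,:,::-1])
E
```

```text
0 {'grip': array([447., 139.]), 'edge': array([482., 216.]), 'tip': array([484., 239.])}
3 {'grip': array([447., 139.]), 'edge': array([481., 223.]), 'tip': array([483., 246.])}
6 {'grip': array([447., 139.]), 'edge': array([480., 230.]), 'tip': array([482., 253.])}
[ 0.54131508 -0.13402364  0.1       ] [ 0.54495562 -0.13528143  0.1       ]
mouth [ 0.54313535 -0.13465254  0.1       ]
-90 tcp for tip at mouth [0.54313535 0.00804746] -163.6043743280519
-80 tcp for tip at mouth [0.51835575 0.00587953] -163.6043743280519
-70 tcp for tip at mouth [ 0.49432907 -0.0005584 ] -163.6043743280519
```

```bash
python3 -m inch '[[[0,0,0,0.04,1],[0,0,0,0.08,1],[0,0,0,0.12,1],[0,0,0,0.14,1],[0,0,0,0.14,1],[0,0,0,0.14,1],[0,0,0,0.14,1],[0,0,0,0.14,1],[0,0,0,0.14,1],[0,0,0,0.14,1],[0,0,0,0.14,1],[0,0,0,0.14,1]]]'
python3 -m inch '[[[0,0,0,0.12,1],[0,0,0,0.08,1],[0,0,0,0.043,1],[-0.1,0.02,0,0,1],[-0.3,0.02,0,0,1],[-0.5,0.03,0,0,1],[-0.6,0.04,0,0,1],[-0.5,0.04,0,0,1],[-0.4,0.02,0,0,1],[-0.2,0.02,0,0,1],[-0.07,0,0,0,1],[0,0,0,0,1]]]'
python3 - <<'E'
from h import *
s=arm.read_state();print(s['time_s'],s['tcp_pos'],s['ee_rot'],s['joint_positions'])
q=arm.camera_params("scene");p=arm.camera_params("top")
k=scoop(s)
for n,c,(x,y) in(("scene",q,(100,110)),("top",p,(240,130))):
    im=arm.snapshot(n)[:,:,::-1];cv2.imwrite(f"pics/{n}3_full.png",im)
    cv2.imwrite(f"pics/{n}3.png",cv2.resize(im[y:y+150,x:x+200],None,fx=3,fy=3,interpolation=2))
    print(n,{a:((proj(c,v)-[x,y])*3).round(0) for a,v in k.items()})
a=cv2.imread("pics/scene3.png");b=cv2.imread("pics/top3.png");z=cv2.vconcat([a,b]);cv2.imwrite("pics/both3.png",cv2.resize(z,None,fx=.66,fy=.66))
E
```

```text
time_s: 9.65
tcp_pos: [0.4812, 0.1691, 0.1418]
ee_rot: [-179.9, -0.0, 110.2]
force: [-0.0, 0.1, -2.0]
finger_gap: 0.0179
finger_force: 50.0
time_s: 10.85
tcp_pos: [0.5014, 0.0637, 0.1424]
ee_rot: [-180.0, -0.0, 96.5]
force: [1.0, 0.1, -2.8]
finger_gap: 0.0176
finger_force: 50.0
10.85 [0.50138707 0.06367615 0.14243826] [-1.79989549e+02 -1.36182830e-02  9.65264239e+01] [ 19.50641867  20.83894142 -38.54404236 113.82254375  16.59975946
  50.80588807 -21.30826289]
scene {'grip': array([552., 149.]), 'edge': array([339., 141.]), 'tip': array([321., 159.])}
top {'grip': array([142., 340.]), 'edge': array([400., 304.]), 'tip': array([419., 303.])}
```

View pics/both3.png

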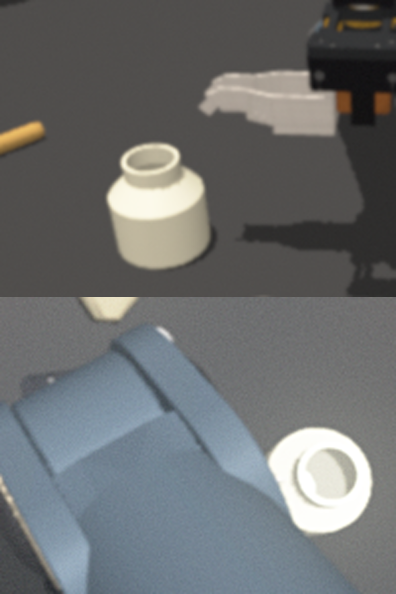

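The scene crop shows the scoop level with its lip end at (205,112), up and to the right of the jar mouth at (151,157). In the top crop the arm hides the scoop, and the mouth is at (328,474). I'm moving over the mouth.

```bash
python3 -m inch '[[[-0.08,0.025,0,0,1],[-0.2,0.06,0,0,1],[-0.3,0.1,0,0,1],[-0.35,0.11,0,0,1],[-0.3,0.1,0,0,1],[-0.17,0.06,0,0,1],[-0.08,0.02,0,0,1],[0,0,0.2,0,1],[0,0,0.25,0,1],[0,0,0.2,0,1],[0,0,0.1,0,1],[0,0,0,0,1]]]'
python3 - <<'E'
from h import *
s=arm.read_state();print(s['time_s'],s['tcp_pos'],s['ee_rot'],s['force'])
q=arm.camera_params("scene");p=arm.camera_params("top")
k=scoop(s);print(k)
w=arm.camera_params("wrist");iw=arm.snapshot("wrist")
cv2.imwrite("pics/w4.png",iw[:,:,::-1])
x,y=(120,130);im=arm.snapshot("scene")[:,:,::-1];cv2.imwrite("pics/s4_full.png",im)
a=cv2.resize(im[y:y+120,x:x+160],None,fx=4,fy=4,interpolation=2);cv2.imwrite("pics/s4.png",a)
print({a:((proj(q,v)-[x,y])*4).round(0) for a,v in k.items()}, "mouth",(proj(q,(.5431,-.1347,.1))-[x,y])*4)
x,y=(370,180);im=arm.snapshot("top")[:,:,::-1]
b=cv2.resize(im[y:y+80,x:x+80],None,fx=4,fy=4,interpolation=2)
b=cv2.copyMakeBorder(b,0,160,0,0,cv2.BORDER_CONSTANT)[:,:160*2]
cv2.imwrite("pics/top4.png",b)
z=cv2.hconcat([a,b]);cv2.imwrite("pics/b4.png",cv2.resize(z,(800,400)))
E
```

```text
time_s: 12.15
tcp_pos: [0.5264, 0.0075, 0.1116]
ee_rot: [-179.9, -0.0, 96.6]
force: [0.9, 0.4, -2.5]
finger_gap: 0.0178
finger_force: 50.0
12.15 [0.52635722 0.00746953 0.1115637 ] [-1.79892570e+02 -1.93572574e-02  9.65814463e+01] [ 0.91686274  0.42216821 -2.51593298]
{'grip': array([0.52635722, 0.00746953, 0.1290637 ]), 'edge': array([ 0.54125723, -0.12167376,  0.1299637 ]), 'tip': array([ 0.54271285, -0.13429007,  0.1172637 ])}
{'grip': array([526., 194.]), 'edge': array([245., 183.]), 'tip': array([222., 206.])} mouth [226.69103668 238.0629773 ]
```

View pics/b4.png

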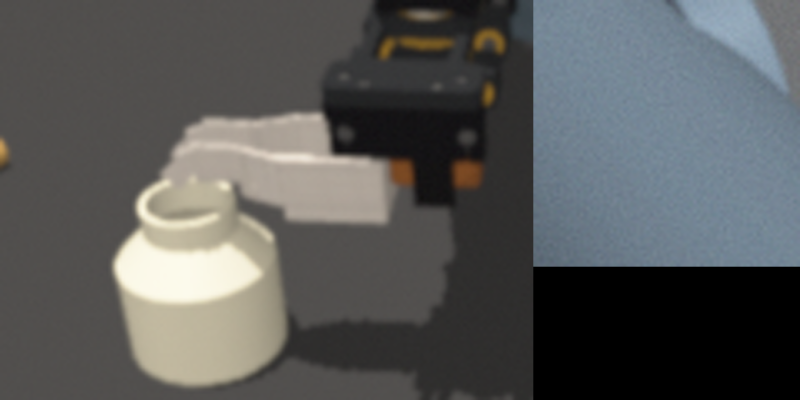

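The scene crop shows the level scoop with its lip end around (165-200,175), just above and behind the jar rim, whose centre is near (188,203). I'll zoom in with the predicted outline marked, to check alignment before lowering.

Run:
```python
from h import *
s=arm.read_state();q=arm.camera_params("scene");k=scoop(s)
im=cv2.imread("pics/s4_full.png");x,y=150,155;f=9
a=cv2.resize(im[y:y+60,x:x+85],None,fx=f,fy=f,interpolation=2)
u=np.r_[(k['tip']-k['edge'])[:2],0];u/=np.linalg.norm(u);n=np.array([-u[1],u[0],0]);
P=lambda X:tuple(((proj(q,X)-[x,y]+.5)*f).astype(int))
for sgn,col in((1,(0,0,255)),(-1,(255,0,0))):
    e,t=k['edge']+sgn*.014*n,k['tip']+sgn*.014*n
    cv2.line(a,P(e),P(t),col,1);cv2.circle(a,P(t),4,col,1); cv2.line(a,P(e),P(e-.025*u-[0,0,.0053]),col,1)
print(n)
for r,col in((.023,(0,200,0)),(.027,(0,255,255))):
    pts=np.array([P((.5431+r*np.cos(b),-.1347+r*np.sin(b),.1)) for b in np.linspace(0,6.28,60)]);cv2.polylines(a,[pts],True,col,1)
cv2.imwrite("pics/z4.png",a)
```

```text
[0.9934613  0.11416933 0.        ]
```

View pics/z4.png

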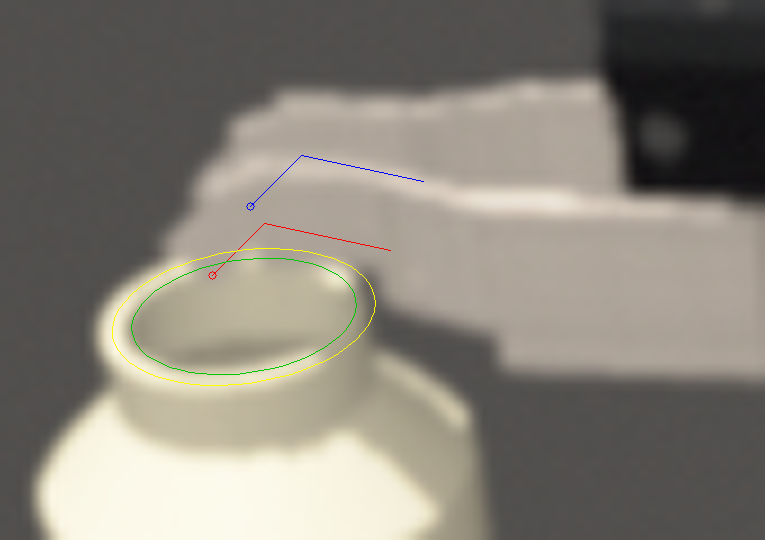

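The zoom shows the real rim about 13 display px left of the drawn circle, centred near (231,318). The near lip wall runs from (195,180) to (165,250), higher up than the drawn lip. I'll compare a few more scoop corners numerically.

Run:
```python
from h import *
s=arm.read_state();q=arm.camera_params("scene")
x,y=150,155;f=9
def pts(tilt,roll=0):
    M=R.from_euler('xyz',[roll,tilt,s['ee_rot'][2]+180],degrees=True).as_matrix();g=s['tcp_pos']+[0,0,.0175]
    for n,v in dict(nearFrontTop=(80.5,24.5,14),farFrontTop=(80.5,-24.5,14),nearBot=(80.5,24.5,-24),nSpoutTop=(130,14,15),fSpoutTop=(130,-14,15),nSpoutBack=(105,14,9),nTip=(142.7,14,-12),fTip=(142.7,-14,-12)).items():
        print(tilt,n,((proj(q,g+M@(np.array(v)/1e3))-[x,y]+.5)*f).astype(int))
pts(0);pts(-3)
print(arm.camera_params("scene")['xyz'])
```

```text
0 nearFrontTop [487 201]
0 farFrontTop [541  82]
0 nearBot [509 364]
0 nSpoutTop [254 162]
0 fSpoutTop [291  95]
0 nSpoutBack [381 192]
0 nTip [212 276]
0 fTip [250 207]
-3 nearFrontTop [489 183]
-3 farFrontTop [543  64]
-3 nearBot [501 346]
-3 nSpoutTop [254 132]
-3 fSpoutTop [291  65]
-3 nSpoutBack [381 169]
-3 nTip [204 244]
-3 fTip [243 175]
[1.18035213 0.19345441 0.52612943]
```

The scoop and the rim both show the same ~14 px calibration shift, so their relative alignment is as planned and the scoop is level. I'll lower slowly, watching the force.

```bash
python3 -m inch '[[[0,0,0.1,0,1],[0,0,0.1,0,1],[0,0,0.1,0,1],[0,0,0.08,0,1],[0,0,0.07,0,1],[0,0,0.05,0,1],[0,0,0.03,0,1],[0,0,0,0,1],[0,0,0,0,1],[0,0,0,0,1],[0,0,0,0,1],[0,0,0,0,1]]]'
python3 -m inch '[[[0,0,0.02,0,1],[0,0,0.02,0,1],[0,0,0,0,1],[0,0,0,0,1],[0,0,0,0,1],[0,0,0,0,1],[0,0,0,0,1],[0,0,0,0,1]]]'
python3 - <<'E'
from h import *
s=arm.read_state();print(s['tcp_pos'],s['force'],s['wrist_torque'])
E
```

```text
time_s: 13.5
tcp_pos: [0.5272, 0.0071, 0.0914]
ee_rot: [180.0, 0.0, 96.5]
force: [0.3, -0.0, -2.0]
finger_gap: 0.0175
finger_force: 50.0
time_s: 14.3
tcp_pos: [0.5272, 0.0072, 0.0898]
ee_rot: [180.0, 0.0, 96.5]
force: [0.4, -0.9, -0.6]
finger_gap: 0.0174
finger_force: 50.0
[0.52717312 0.00718646 0.08980178] [ 0.41655345 -0.89969778 -0.63498061] [ 0.00040855 -0.09542002 -0.03107949]
```

Contact is light: the load has moved partly to the rim. The level pause has been about 1 s. Now I'll relax the grip so the scoop can pivot, and track tilt from the handle's two orange patches in the scene view.

```bash
cat >> h.py <<'E'
def handle(tag):
    im=arm.snapshot("scene")[:,:,::-1];cv2.imwrite(f"pics/{tag}.png",im)
    H,S,V=cv2.split(cv2.cvtColor(im,cv2.COLOR_BGR2HSV));m=((H<14)|(H>172))&(S>110)&(V>40)
    q=arm.camera_params("scene");u,v=proj(q,arm.read_state()['tcp_pos']+[0,0,.0175]).astype(int)
    z=np.zeros_like(m);z[v-30:v+30,u-30:u+30]=1
    b=sorted([(tuple(cen(c).round(1)),cv2.contourArea(c)) for c in blobs(m&z,6)]);print("handle",(u,v),b)
    for t in (0,10,20,30,40,52):
        M=R.from_euler('xyz',[0,t,arm.read_state()['ee_rot'][2]+180],degrees=True).as_matrix();g=arm.read_state()['tcp_pos']+[0,0,.0175]
        print(t,[proj(q,g+M@np.array([x,.009,0])).round(1).tolist() for x in(.017,-.017)],end=' ')
    s=arm.read_state();print('\n',s['time_s'],s['tcp_pos'],s['force'],s['finger_gap'])
E
python3 -c "
from h import *
handle('h0')"
python3 -m inch '[[[0,0,0,0,1],[0,0,0,0,1],[0,0,0,0,1],[0,0,0,0,1],[0,0,0,0,1]]]' 4
python3 -c "
from h import *
handle('h1')"
python3 -m inch '[[[-0.01,0,-0.09,0,1],[-0.01,0,-0.09,0,1],[-0.02,0,-0.09,0,1],[-0.02,0,-0.09,0,1],[-0.02,0,-0.09,0,1],[0,0,0,0,1]]]' 4
python3 -c "
from h import *
handle('h2')"
```

```text
handle (np.int64(251), np.int64(188)) [((np.float64(241.1), np.float64(191.9)), 33.5), ((np.float64(259.8), np.float64(192.9)), 47.0)]
0 [[241.8, 191.2], [260.2, 191.8]] 10 [[242.1, 192.5], [260.0, 190.5]] 20 [[242.6, 193.9], [259.6, 189.1]] 30 [[243.3, 195.1], [258.8, 187.8]] 40 [[244.3, 196.3], [257.8, 186.7]] 52 [[245.8, 197.4], [256.4, 185.4]] 
 14.35 [0.52717963 0.0071584  0.08981223] [0.50712345 0.31807212 0.36102655] 0.018040391406554654
time_s: 14.85
tcp_pos: [0.5271, 0.0071, 0.0897]
ee_rot: [-180.0, 0.0, 96.5]
force: [0.7, 0.5, -1.0]
finger_gap: 0.0176
finger_force: 4.0
handle (np.int64(251), np.int64(188)) [((np.float64(241.1), np.float64(191.9)), 33.5), ((np.float64(259.9), np.float64(192.8)), 48.0)]
0 [[241.9, 191.2], [260.2, 191.8]] 10 [[242.1, 192.6], [260.1, 190.5]] 20 [[242.6, 193.9], [259.6, 189.1]] 30 [[243.4, 195.1], [258.8, 187.8]] 40 [[244.4, 196.3], [257.9, 186.7]] 52 [[245.8, 197.4], [256.4, 185.5]] 
 14.9 [0.52708111 0.00716739 0.08972744] [ 0.58676572  0.54417569 -1.26438508] 0.017506786426607534
time_s: 15.5
tcp_pos: [0.5278, 0.0037, 0.1084]
ee_rot: [179.9, 0.0, 96.5]
force: [-0.5, -0.2, -0.5]
finger_gap: 0.0179
finger_force: 4.0
handle (np.int64(249), np.int64(180)) [((np.float64(238.6), np.float64(183.3)), 52.0), ((np.float64(257.2), np.float64(183.2)), 55.5)]
0 [[239.3, 182.6], [258.0, 183.2]] 10 [[239.6, 184.0], [257.7, 181.8]] 20 [[240.1, 185.4], [257.3, 180.4]] 30 [[240.9, 186.6], [256.5, 179.1]] 40 [[241.9, 187.8], [255.5, 177.9]] 52 [[243.3, 189.0], [254.0, 176.7]] 
 15.55 [0.5276728  0.0037279  0.10809538] [ 0.46047394  0.26499466 -1.96404524] 0.017739362357748676
```

```bash
python3 -m inch '[[[-0.03,0,-0.1,0,1],[-0.03,0,-0.1,0,1],[-0.03,0,-0.1,0,1],[-0.02,0,-0.1,0,1],[0,0,0,0,1]]]' 3
python3 - <<'E'
from h import *
handle('h3')
s=arm.read_state();q=arm.camera_params("scene");im=cv2.imread("pics/h3.png");x,y=150,135;f=7
a=cv2.resize(im[y:y+80,x:x+115],None,fx=f,fy=f,interpolation=2)
for t,col in((4,(255,0,0)),(16,(0,0,255))):
    k=scoop(s,t);print(t,[((proj(q,v)-[x,y]+.5)*f).round() for v in k.values()])
cv2.imwrite("pics/z5.png",a[:,:800])
E
```

```text
time_s: 16.05
tcp_pos: [0.5283, -0.0008, 0.1244]
ee_rot: [179.9, 0.0, 96.5]
force: [-0.0, -1.1, -1.3]
finger_gap: 0.0181
finger_force: 3.0
handle (np.int64(246), np.int64(172)) [((np.float64(235.5), np.float64(175.5)), 64.0), ((np.float64(254.3), np.float64(174.4)), 59.0)]
0 [[236.3, 174.8], [255.2, 175.4]] 10 [[236.6, 176.2], [254.9, 174.0]] 20 [[237.1, 177.6], [254.4, 172.6]] 30 [[237.9, 179.0], [253.7, 171.2]] 40 [[238.9, 180.2], [252.7, 170.0]] 52 [[240.4, 181.4], [251.2, 168.7]] 
 16.1 [ 0.52810788 -0.00065362  0.12407661] [ 0.20898854 -0.37096471 -1.76345975] 0.018124852566338723
4 [array([679., 267.]), array([190., 278.]), array([154., 321.])]
16 [array([679., 267.]), array([222., 366.]), array([198., 414.])]
```

View pics/z5.png

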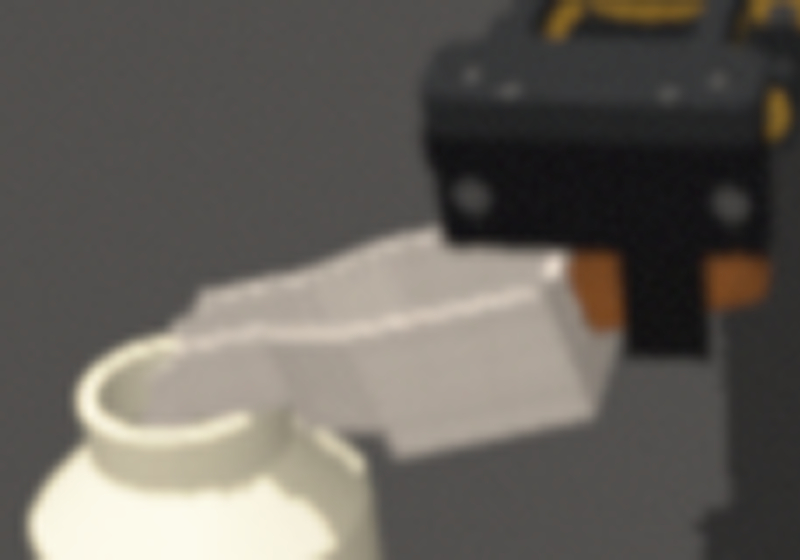

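The picture shows the scoop pivoting properly at about 15-18° nose-down, with its spout resting in the mouth at (200,380) and the handle at (670,285). The jar has not moved. I'm continuing along the arc.

```bash
python3 -m inch '[[[-0.08,0,-0.19,0,1],[-0.08,0,-0.19,0,1],[-0.136,0,-0.19,0,1],[-0.136,0,-0.19,0,1],[-0.136,0,-0.19,0,1],[-0.18,0,-0.153,0,1],[-0.18,0,-0.153,0,1],[-0.18,0,-0.153,0,1],[-0.05,0,-0.03,0,1],[0,0,0,0,1],[0,0,0,0,1],[0,0,0,0,1]]]' 3
python3 - <<'E'
from h import *
handle('h4')
s=arm.read_state();q=arm.camera_params("scene");im=cv2.imread("pics/h4.png");x,y=140,85;f=6
a=cv2.resize(im[y:y+100,x:x+130],None,fx=f,fy=f,interpolation=2);cv2.imwrite("pics/z6.png",a)
# tilt from basin bottom: print bright-scoop mask lower boundary
b=cv2.imread("pics/h3.png");d=cv2.absdiff(im,b).max(2)
print("jar body change",d[205:240,158:200].mean())
# scoop mask: low saturation mid-bright
H,S,V=cv2.split(cv2.cvtColor(im,cv2.COLOR_BGR2HSV))
for r in range(110,215,8): 
    c=np.where((V[r,150:280]>115)&(S[r,150:280]<45))[0]; print(r,(c.min()+150,c.max()+150) if len(c) else None,end=' ')
E
```

```text
time_s: 17.3
tcp_pos: [0.533, -0.0462, 0.181]
ee_rot: [-180.0, -0.0, 96.6]
force: [0.3, -1.0, -2.4]
finger_gap: 0.0179
finger_force: 3.0
handle (np.int64(218), np.int64(143)) [((np.float64(209.1), np.float64(152.3)), 43.0), ((np.float64(224.5), np.float64(141.5)), 54.5)]
0 [[207.7, 145.1], [227.3, 145.6]] 10 [[208.1, 146.6], [227.0, 144.0]] 20 [[208.7, 148.1], [226.4, 142.5]] 30 [[209.6, 149.6], [225.5, 141.0]] 40 [[210.7, 150.9], [224.4, 139.7]] 52 [[212.3, 152.2], [222.8, 138.3]] 
 17.35 [ 0.53302535 -0.0462046   0.18105598] [-0.00524805 -0.71392539 -1.48871814] 0.017842336942635255
jar body change 2.7333333333333334
110 None 118 None 126 None 134 None 142 None 150 (np.int64(200), np.int64(203)) 158 (np.int64(194), np.int64(221)) 166 (np.int64(187), np.int64(218)) 174 (np.int64(181), np.int64(213)) 182 (np.int64(172), np.int64(206)) 190 (np.int64(161), np.int64(193)) 198 (np.int64(161), np.int64(199)) 206 (np.int64(154), np.int64(202)) 214 (np.int64(155), np.int64(203))
```

```bash
python3 -m inch '[[[-0.14,0,-0.1,0,1],[0,0,0,0,1],[0,0,0.05,0,1],[0,0,-0.05,0,1],[0,0,0.05,0,1],[0,0,-0.05,0,1],[-0.08,0,-0.05,0,1],[0,0,0,0,1],[0,0,0,0,1],[0,0,0,0,1]]]' 3
python3 - <<'E'
from h import *
handle('h5')
cv2.imwrite("pics/t5.png",arm.snapshot("top")[:,:,::-1]);cv2.imwrite("pics/w5.png",arm.snapshot("wrist")[:,:,::-1])
E
python3 -m inch '[[[0.08,0,0.05,0,1],[0.18,0,0.13,0,1],[0.18,0,0.153,0,1],[0.18,0,0.153,0,1],[0.18,0,0.153,0,1],[0.136,0,0.19,0,1],[0.136,0,0.19,0,1],[0.136,0,0.19,0,1],[0.08,0,0.19,0,1],[0.08,0,0.15,0,1],[0,0,0,0,1],[0,0,0,0,1]]]' 3
python3 - <<'E'
from h import *
handle('h6')
E
```

```text
time_s: 18.35
tcp_pos: [0.5344, -0.0553, 0.1874]
ee_rot: [180.0, 0.0, 96.5]
force: [0.6, -1.1, -0.5]
finger_gap: 0.0179
finger_force: 3.0
handle (np.int64(212), np.int64(139)) [((np.float64(204.4), np.float64(150.3)), 39.5), ((np.float64(218.6), np.float64(137.7)), 51.0)]
0 [[202.0, 141.6], [221.6, 142.2]] 10 [[202.4, 143.2], [221.3, 140.6]] 20 [[203.0, 144.7], [220.7, 139.0]] 30 [[203.9, 146.2], [219.8, 137.5]] 40 [[205.0, 147.5], [218.7, 136.2]] 52 [[206.6, 148.8], [217.1, 134.8]] 
 18.4 [ 0.5343288  -0.05532217  0.1873941 ] [-0.48409667 -0.20968287 -1.26194499] 0.01808980600096528
time_s: 19.7
tcp_pos: [0.528, -0.0006, 0.1253]
ee_rot: [-180.0, -0.0, 96.5]
force: [0.6, 0.2, -1.6]
finger_gap: 0.018
finger_force: 3.0
handle (np.int64(246), np.int64(171)) [((np.float64(234.9), np.float64(175.9)), 88.5), ((np.float64(253.9), np.float64(174.8)), 70.0)]
0 [[236.2, 174.1], [255.1, 174.8]] 10 [[236.5, 175.6], [254.9, 173.3]] 20 [[237.0, 177.0], [254.4, 171.9]] 30 [[237.8, 178.3], [253.6, 170.5]] 40 [[238.8, 179.5], [252.6, 169.3]] 52 [[240.3, 180.7], [251.1, 168.0]] 
 19.75 [ 0.52813703 -0.00073383  0.12548775] [-0.21807396 -0.0745926  -2.05765543] 0.017976061344174517
```

```bash
python3 -m inch '[[[0.03,0,0.1,0,1],[0.03,0,0.1,0,1],[0.03,0,0.1,0,1],[0.02,0,0.1,0,1],[0.02,0,0.09,0,1],[0.02,0,0.09,0,1],[0.02,0,0.09,0,1],[0.01,0,0.09,0,1],[0.01,0,0.09,0,1],[0,0,0.04,0,1],[0,0,0,0,1],[0,0,0,0,1]]]' 3
python3 -m inch '[[[0,0,0,0,1],[0,0,0,0,1],[0,0,0,0,1],[0,0,-0.1,0,1],[0,0,-0.3,0,1],[0,0,-0.4,0,1],[0,0,-0.3,0,1],[0,0,-0.15,0,1],[0,0,0,0,1]]]' 50
python3 - <<'E'
from h import *
handle('h7')
s=arm.read_state();q=arm.camera_params("scene");k=scoop(s)
F=[s['force'][2]]
im=cv2.imread("pics/h7.png");i5=cv2.imread("pics/h5.png")
x,y=140,110;f=5
a=cv2.resize(im[y:y+100,x:x+130],None,fx=f,fy=f,interpolation=2);b=cv2.resize(i5[y:y+100,x:x+70],(0,0),fx=2.14,fy=2.14,interpolation=2)
t=cv2.imread("pics/t5.png")[170:270,340:440];t=cv2.resize(t,(150,150))
z=np.zeros((500,800,3),np.uint8);z[:,:650]=a;z[:214,650:800]=b[:214,:150];z[220:370,650:800]=t
cv2.imwrite("pics/m7.png",z);print({n:((proj(q,v)-[x,y]+.5)*f).astype(int) for n,v in k.items()},F)
E
```

```text
time_s: 20.95
tcp_pos: [0.5271, 0.0068, 0.0897]
ee_rot: [-180.0, -0.0, 96.5]
force: [0.1, 1.1, -1.0]
finger_gap: 0.0177
finger_force: 3.0
time_s: 21.85
tcp_pos: [0.5278, 0.0068, 0.141]
ee_rot: [179.9, 0.0, 96.5]
force: [-0.5, 0.1, -1.3]
finger_gap: 0.0175
finger_force: 50.0
handle (np.int64(250), np.int64(164)) [((np.float64(238.1), np.float64(167.0)), 91.5), ((np.float64(257.5), np.float64(167.9)), 86.0)]
0 [[239.8, 167.0], [258.9, 167.6]] 10 [[240.0, 168.5], [258.7, 166.2]] 20 [[240.6, 169.9], [258.2, 164.7]] 30 [[241.4, 171.3], [257.4, 163.3]] 40 [[242.4, 172.5], [256.4, 162.1]] 52 [[243.9, 173.8], [254.9, 160.8]] 
 21.9 [0.52726081 0.00659618 0.1401549 ] [-0.10403655 -0.22427673 -1.94682976] 0.017513757161457526
{'grip': array([552, 276]), 'edge': array([194, 263]), 'tip': array([165, 293])} [np.float64(-1.9468297571809927)]
```

View pics/m7.png

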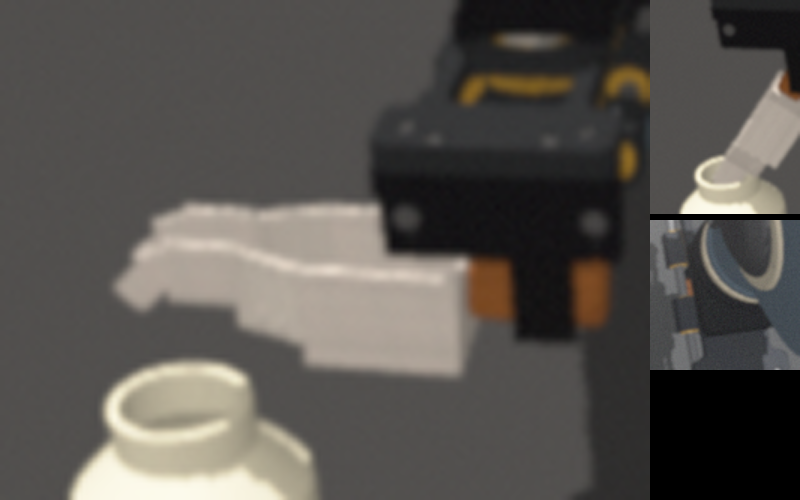

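The scoop is level again, clear above the jar, with its lip at (140,290). The jar is still standing at the same place and there is nothing on the bench. The basin interior can't be seen from here, so I'll go back to the earlier hover pose, where the pins were visible, and compare that view numerically.

```bash
python3 -m inch '[[[0.15,-0.02,0,0,1],[0.35,-0.06,0,0,1],[0.5,-0.08,0,0,1],[0.6,-0.1,0,0,1],[0.6,-0.1,0,0,1],[0.6,-0.1,0,0,1],[0.55,-0.1,0,0,1],[0.45,-0.06,0,0,1],[0.25,-0.04,0,0,1],[0.1,-0.01,0,0,1],[0,0,0,-0.07,1],[0,0,0,-0.12,1]]]'
python3 -m inch '[[[0,0,0,-0.145,1],[0,0,0,-0.145,1],[0,0,0,-0.145,1],[0,0,0,-0.145,1],[0,0,0,-0.145,1],[0,0,0,-0.145,1],[0,0,0,-0.145,1],[0,0,0,-0.145,1],[0,0,0,-0.145,1],[0,0,0,-0.14,1],[0,0,0,-0.1,1],[0,0,0,0,1]]]'
python3 - <<'E'
from h import *
s=arm.read_state();print(s['time_s'],s['tcp_pos'],s['ee_rot'],s['force'])
im=arm.snapshot("scene")[:,:,::-1];cv2.imwrite("pics/s8.png",im)
c=cv2.resize(im[90:290,120:480],None,fx=2,fy=2,interpolation=2);o=cv2.imread("pics/s2.png")
for n,i in(("before",o),("after",c)):
    g=cv2.cvtColor(i,cv2.COLOR_BGR2GRAY);print(n);print(g[150:226:5,430:500:6])
t=arm.snapshot("top")[:,:,::-1];cv2.imwrite("pics/t8.png",t)
t0=cv2.imread("pics/top0.png");p=arm.camera_params("top")
d=cv2.absdiff(t,t0).max(2)
for n,X in dict(tin=(.6697,.0056,.036),lid=(.580,.3534,.062),jar=(.5431,-.1347,.1)).items():
    u,v=proj(p,X).astype(int);print(n,(u,v),d[v-18:v+18,u-18:u+18].mean(),t0[v-18:v+18,u-18:u+18].mean())
E
```

```text
time_s: 23.1
tcp_pos: [0.4816, 0.1682, 0.1395]
ee_rot: [-180.0, 0.0, 107.6]
force: [-0.3, -1.0, -3.3]
finger_gap: 0.0178
finger_force: 50.0
time_s: 24.3
tcp_pos: [0.4816, 0.1676, 0.1391]
ee_rot: [180.0, -0.1, -164.2]
force: [-0.6, 0.2, -1.9]
finger_gap: 0.0175
finger_force: 50.0
24.3 [0.48164792 0.16755693 0.13913645] [ 1.79999915e+02 -7.85206728e-02 -1.64165503e+02] [-0.58600064  0.17717226 -1.88015295]
before
[[207 169 166 167 168 168 167 169 145 135  87  82]
 [170 186 167 168 167 168 168 168 139 129 161  81]
 [147 221 167 168 168 167 168 168 134 126 215  89]
 [139 212 163 162 164 158 154 151 131 129 168 153]
 [139 182 168 149 136 122 113 112 119 130 136 218]
 [138 138 220 191 128 162 144 124 119 130 149 210]
 [138 140 154 218 164 140 133 130 130 134 175 167]
 [137 143 148 159 225 241 243 242 229 191 191 137]
 [135 144 155 156 158 238 243 243 242 240 178 168]
 [126 144 156 155 150 197 243 243 243 242 180 219]
 [106 146 157 156 149 154 243 242 242 242 167 185]
 [ 88 149 157 169 149 141 223 242 242 242 160 151]
 [ 81 149 152 150 148 138 233 242 242 242 215 146]
 [ 77  87  86 118 147 
[... 473 characters left out ...]
 161 124 139 184 138]
 [139 147 193 205 174 154 151 145 124 138 211 105]
 [138 152 154 181 237 232 223 194 186 138 223  90]
 [137 152 154 151 182 242 241 240 240 196 209 111]
 [136 153 157 156 151 237 242 241 241 237 160 179]
 [131 153 158 156 147 197 241 241 241 235 132 214]
 [114 151 160 160 145 154 237 240 241 232 139 198]
 [ 94 165 157 154 142 156 245 241 241 240 164 193]
 [ 57 117 114 147 145 143 242 240 241 241 233 168]
 [ 46  49  62  94 141 138 213 243 244 244 244 174]]
tin (np.int64(314), np.int64(156)) 2.4382716049382718 180.74305555555554
lid (np.int64(119), np.int64(207)) 25.111882716049383 238.97427983539094
jar (np.int64(406), np.int64(218)) 10.868827160493828 225.83230452674897
```

The dark pin patches at the back of the basin are gone and the floor is uniformly bright, so the pins are out. The tin area is unchanged. Next I'll check the spout area and the jar and lidded-jar positions, and lower the scoop.

```bash
python3 - <<'E'
from h import *
im=cv2.imread("pics/s8.png");c=cv2.resize(im[90:290,120:480],None,fx=2,fy=2,interpolation=2)
print(cv2.cvtColor(c,cv2.COLOR_BGR2GRAY)[215:265:6,450:510:6])
a=cv2.imread("pics/scene0.png")
for n,(x0,x1,y0,y1) in dict(jar=(145,215,175,250),tin=(212,255,258,298),lid=(410,475,235,292)).items():
    for i in(a,im):
        m=cv2.inRange(cv2.cvtColor(i,cv2.COLOR_BGR2GRAY),105,255)[y0:y1,x0:x1]
        b=max(blobs(m),key=cv2.contourArea);print(n,cen(b).round(2)+[x0,y0],cv2.contourArea(b))
E
python3 -m inch '[[[0,0,0.2,0,1],[0,0,0.4,0,1],[0,0,0.5,0,1],[0,0,0.5,0,1],[0,0,0.5,0,1],[0,0,0.4,0,1],[0,0,0.3,0,1],[0,0,0.2,0,1],[0,0,0.1,0,1],[0,0,0,0,1],[0,0,0,0,1]]]'
python3 -m inch '[[[0,0,0.03,0,1],[0,0,0,0,1],[0,0,0,0,1]]]'
```

```text
[[153 138 205 242 241 241 230 145 226  88]
 [149 141 168 242 241 241 242 226 194 103]
 [ 89 116 153 233 244 244 245 241 193 101]
 [ 47  67 148 244 245 245 244 245 193 123]
 [ 49  47 113 244 243 243 243 244 186 142]
 [ 47  46  90 203 216 204 199 191 121  83]
 [ 46  46  47  46  45  46  48  61  63  77]
 [ 48  47  47  46  46  47  46  46  48  47]
 [ 47  47  47  47  47  47  47  47  47  47]]
jar [179.31 214.76] 2519.5
jar [179.31 214.76] 2547.5
tin [230.98 275.19] 747.0
tin [231.15 276.06] 817.0
lid [441.65 263.52] 1955.0
lid [441.63 263.58] 1977.5
time_s: 25.5
tcp_pos: [0.482, 0.1689, 0.0162]
ee_rot: [180.0, 0.1, -164.1]
force: [-0.5, 0.4, -1.6]
finger_gap: 0.0177
finger_force: 50.0
time_s: 25.8
tcp_pos: [0.4818, 0.1686, 0.0148]
ee_rot: [-180.0, 0.0, -164.1]
force: [0.5, 0.2, -1.2]
finger_gap: 0.0171
finger_force: 50.0
```

Everything is unmoved and the spout is clear. I'll lower to contact with a firm grip, then relax it so the scoop settles flat.

```bash
python3 -m inch '[[[0,0,0.03,0,1],[0,0,0.03,0,1],[0,0,0,0,1],[0,0,0,0,1]]]'
python3 -m inch '[[[0,0,0.03,0,1],[0,0,0.0,0,1],[0,0,0,0,1]]]'
python3 -m inch '[[[0,0,0.03,0,1],[0,0,0.0,0,1],[0,0,0,0,1]]]' 4
python3 -m inch '[[[0,0,0.03,0,1],[0,0,0.03,0,1],[0,0,0.0,0,1],[0,0,0,0,1]]]' 3
```

```text
time_s: 26.2
tcp_pos: [0.4816, 0.1686, 0.0121]
ee_rot: [-180.0, -0.0, -164.1]
force: [0.6, 0.5, -1.7]
finger_gap: 0.018
finger_force: 50.0
time_s: 26.5
tcp_pos: [0.4816, 0.1686, 0.0109]
ee_rot: [-180.0, -0.0, -164.1]
force: [-0.2, 1.0, -1.6]
finger_gap: 0.0177
finger_force: 50.0
time_s: 26.8
tcp_pos: [0.4815, 0.1686, 0.0099]
ee_rot: [-180.0, -0.0, -164.1]
force: [-1.8, -0.8, 3.7]
finger_gap: 0.0177
finger_force: 4.0
time_s: 27.2
tcp_pos: [0.4814, 0.1685, 0.0072]
ee_rot: [180.0, -0.0, -164.1]
force: [-2.3, -0.8, 1.4]
finger_gap: 0.0183
finger_force: 3.0
```

```bash
python3 -m inch '[[[0,0,0,0,0.6],[0,0,0,0,0.4],[0,0,0,0,0.2],[0,0,0,0,0],[0,0,0,0,0],[0,0,0,0,0],[0,0,0,0,0],[0,0,-0.1,0,0],[0,0,-0.3,0,0],[0,0,-0.5,0,0],[0,0,-0.8,0,0],[0,0,-0.8,0,0]]]'
python3 -m inch '[[[0,0,-0.8,0,0],[0,0,-0.8,0,0],[0.5,0,-0.3,0,0],[0.5,0,0,0,0],[0.5,0,0,0,0],[0,0,0,0,0],[0,0,0,0,0]]]'
python3 - <<'E'
from h import *
p=arm.camera_params("scene");im=arm.snapshot("scene")[:,:,::-1];a=cv2.imread("pics/scene0.png");cv2.imwrite("pics/end.png",im)
g=lambda i:cv2.cvtColor(i,cv2.COLOR_BGR2GRAY)
for i in(a,im):
    m=cv2.inRange(g(i),95,255)[215:285,320:372];b=max(blobs(m),key=cv2.contourArea);print("scoop",cen(b)+[320,215],cv2.contourArea(b),cv2.boundingRect(b))
for i in(a,im): print(g(i)[222:280:5,328:366:3])
# new small objects on bench
d=cv2.absdiff(g(im),g(a));d[:150]=0;print([(cen(c).round(),cv2.contourArea(c)) for c in blobs(d>25,5)])
s=arm.read_state();print(s['time_s'],s['tcp_pos'],s['force'],s['finger_gap'])
E
```

```text
time_s: 28.4
tcp_pos: [0.4813, 0.1688, 0.109]
ee_rot: [180.0, -0.0, -164.0]
force: [0.4, -0.4, -0.9]
finger_gap: 0.0866
finger_force: 0.0
time_s: 29.1
tcp_pos: [0.4244, 0.1521, 0.1841]
ee_rot: [-179.9, 0.1, -164.1]
force: [-0.3, -0.0, 0.3]
finger_gap: 0.0871
finger_force: 0.0
scoop [345.89401538 245.44399866] 1495.5 (7, 0, 38, 62)
scoop [345.87267149 246.7037037 ] 1521.0 (7, 0, 38, 63)
[[ 88  80  81 133 135 133 111 111 150  88  75  76  77]
 [126 191 157 157 157 158 158 158 146 196  78  75  76]
 [117 198 159 158 158 157 155 156 135 157 127  76  75]
 [122 145 202 175 153 161 180 179 139 131 189  81  76]
 [104 131 192 179 201 221 194 194 223 137 183 104  76]
 [ 80 128 144 153 224 234 235 236 235 225 205  78  76]
 [ 77 109 144 146 143 210 235 235 235 231 188  90  76]
 [ 77  82 119 140 142 140 234 235 234 226 136 184  76]
 [ 76  76  75  60  97 123 232 235 235 235 216 204  79]
 [ 75  76  77  76  73  83 173 236 237 237 234 176  92]
 [ 75  76  76  76  75  68 185 237 236 236 235 185 117]
 [ 76  76  75  75  75  74  51  47  46  45  44  43  72]]
[[ 50  48  78 130 129 107  49  50  74  50  45  46  45]
 [140 199 171 168 168 165 163 164 156 175  50  51  65]
 [115 217 163 163 164 163 163 163 145 183 117  78  78]
 [122 158 191 160 159 159 165 168 138 132 199  80  79]
 [114 135 228 236 238 239 239 237 230 136 173 125  79]
 [ 87 133 148 179 237 239 240 240 239 220 219  85  79]
 [ 79 118 149 151 145 232 239 239 239 236 214  83  78]
 [ 78  92 163 151 147 167 239 239 239 226 150 157  79]
 [ 78  79  77  61 136 138 236 239 239 239 178 212  79]
 [ 78  79  79  79  71 101 218 241 241 241 239 183  89]
 [ 78  78  79  79  79  65 205 241 242 241 239 193 102]
 [ 78  79  78  79  79  74 108 136 119 107  99  72  81]]
[(array([354., 276.]), 49.5), (array([337., 260.]), 17.0), (array([342., 243.]), 70.0), (array([325., 193.]), 3390.5)]
29.15 [0.42485806 0.15228366 0.18395871] [ 1.5563606  -0.50407757 -0.44581863] 0.08672841639108488
```

```bash
python3 -c "
from rig import arm
print(arm.hand_in())"
```

```text
the job is handed in; nothing more can be done
None
```

I handed the job in at about 29 s: the scoop is empty and back flat on the bench, no pins show on the bench, and the jar, tin and lidded jar have not moved, but I never saw the pins inside the jar itself.

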